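# Take the nearly used-up wire reel off the spool stand

## Task

One of the three reels of copper wire on the upright spool stand is nearly used up, with only a thin layer of wire left on its core: slide it up off its spindle and stand it on end in the free part of the white storage box, next to the two empty reels. Set it down gently rather than dropping it, let go, and leave the stand, the other two reels on it and the two empties standing as they are, without knocking over the little bottle.

Things in the scene. Friction and masses are not known exactly. Their poses are not given: they have to be found in the camera images.
- stand: Spool stand, loose on the table: grey steel plate 120 x 320 x 12 mm, 2.6 kg, three steel spindles (12 mm diameter, tops 101 mm above the table) at its y = -105, 0, +105 mm. Reels rest on discs, 15 mm above the table. Three small wire eyelets, up to 42 mm high, at x = -53 mm, one beside each spindle. Origin: centre of the plate's underside; z up.
- reel_low: Nearly used-up reel on any one of the spindles: grey plastic, two spoked flanges 62 mm diameter, 4 mm thick; 64 mm high, bore 16 mm (2 mm play), copper wound only to 29 mm diameter: a deep gap between the flanges. About 110 g. Origin: centre of its underside, z its axis. On the stand its top is 79 mm above the table, the spindle sticks out 22 mm more. Grip it from above across the upper flange.
- reel_mid (a point): Centre of the nearly used-up reel, on its axis, half way up (32 mm above its underside).
- reel_full: A full reel on another spindle: same plastic reel, wound to 57 mm diameter, almost flush with the flanges; about 480 g. Stays on the stand. Origin: centre of its underside.
- reel_part: A partly used reel on the remaining spindle: same plastic reel, wound to 49 mm diameter; about 360 g. Stays on the stand. Origin: centre of its underside.
- store: White open storage box, fixed to the table, turned any way: outside 230 mm along its x, 180 mm along its y, 35 mm high, walls and floor 4 mm. The two empty reels stand in its -x half; its +x half is free (good room for a reel with its axis at x = +50 mm, y = 0). Origin: centre of its underside; z up.
- empty_a: Empty reel standing on end in the box at about x = -60, y = -40 mm of the box: same plastic reel with a bare grey core of 24 mm diameter; about 70 g. Origin: centre of its underside.
- empty_b: The other empty reel, standing in the box at about x = -60, y = +40 mm of the box. Origin: centre of its underside.
- bottle: Small brown glass bottle, 32 mm diameter, 75 mm high, standing about 105 mm from the row of spindles, at the robot's side of the stand (stand x = -105 mm). Origin: centre of its underside.

How it is judged (in metres and radians):
On the way:
1. the nearly used-up reel has been slid right up off its spindle (z of reel_mid in the frame of stand above 0.135 m), for 0.1 s.
At the end, for the whole second after the job is handed in: The nearly used-up reel stands on end (within 0.1 rad) on the box floor, still and let go. Both empties stand within 30 mm of their places, the other two reels are on their spindles (moved under 25 mm), the stand is flat and moved under 20 mm, the bottle is upright (0.1 rad) (x of reel_mid in the frame of store between -0.09 and 0.09 m and y of reel_mid in the frame of store between -0.07 and 0.07 m and z of reel_mid in the frame of store between 0.03 and 0.042 m and angle between the z axis of each of reel_low, empty_a, empty_b and the z axis of store, either way round below 0.1 rad and linear speed of reel_low below 0.02 m/s and distance of each of empty_a, empty_b from where it was at the start of the episode below 0.03 m and distance of each of reel_full, reel_part from where it was at the start of the episode below 0.025 m and distance of stand from where it was at the start of the episode below 0.02 m and angle between stand's own z axis and vertical below 0.05 rad and angle between bottle's own z axis and vertical below 0.1 rad); the robot touches nothing.
It fails at once if the stand is tipped (0.12 rad) or dragged (30 mm) (angle between stand's own z axis and vertical above 0.12 rad or distance of stand from where it was at the start of the episode above 0.03 m).
It fails at once if another reel is pulled off the stand or lifted (40 mm) (distance of any of reel_full, reel_part from where it was at the start of the episode above 0.04 m).
It fails at once if an empty reel or the bottle is knocked over (0.6 rad) (angle between any of empty_a, empty_b, bottle's own z axis and vertical above 0.6 rad).
It fails at once if the nearly used-up reel is dropped or thrown (faster than 0.8 m/s out of the fingers) (linear speed of reel_low above 0.8 m/s and contact force between the fingers and reel_low below 0.05 N).
It also fails if it takes over 38 s, if anything falls off the work surface, if the arm or the gripper's body presses on something with over 40 N, if the wrist force passes 120 N, or if a joint passes its speed limit or range.

## Robot

A 7-joint arm with a two-finger parallel gripper is mounted at the origin on the work surface. World frame = base frame: x ahead of the robot, y to its left, z up, the work surface at z = 0. Lengths are in mm, angles in rad, forces in N, time in s.
With the tool pointing down it reaches from about 375 to 925 mm from the base axis. Payload 3.1 kg.
Tool frame: the origin (TCP) lies midway between the tips of the shut fingers; the grasp point (between the pads) lies 19 mm behind it (r.pinch_z is the distance from the TCP to the grasp point, in mm); z points along the fingers, y is the line along which they close (so a half turn about z gives the same grasp; the last joint's range is limited). The gripper opens to 85 mm and grips with 20 to 120 N. Pads are 22 mm wide; open, the fingers measure 114 mm over their backs; the gripper's body (76 mm by 85 mm) begins 54 mm behind the grasp point. The pads swing forward as they close: fully open they stand 13 mm farther back than shut.
Start: joints at [-1.198, 0.383, 0.044, 1.598, -0.018, 1.161, -0.05], TCP at [294.819, 579.297, 231.269] pointing down, gripper open.
Joint ranges: [-2.61, 2.61], [-0.41, 2.15], [-1.48, 1.57], [0, 2.5], [-1.57, 4.71], [0.05, 1.97], [-2.85, 2.85]. Speed limits (rad/s): [2.79, 2.79, 3.14, 3.14, 3.14, 3.14, 3.14].

## Interface

Orientations are given as a rotation vector (axis times angle).
In Python, from cell import r gives the robot as it stands. Calls block until the motion is done:
- r.reach(position, orientation): joint-space move of the TCP to a pose.
- r.line_to(position, attitude=None, max_speed=150): straight line of the TCP; attitude=None keeps the orientation; max_speed is the mean speed in mm/s.
- r.move_joints(angles): joint-space move.
- r.set_gripper(opening, f_grip=None): finger opening in mm; f_grip is the grip in N (None keeps the last); returns when the fingers have stopped.
- r.sleep(seconds).
- r.ik(position, orientation): joint angles nearest the present ones, or None.
- r.camera(name): name is "side" or "top"; returns the picture (420x560x3 uint8, red, green, blue); there is no depth.
- r.camera_info(name): a dict with "mtx" (3x3 intrinsics, pixels), "dist_coeffs" ([k1, k2, p1, p2, k3] as OpenCV has them; the pictures are not rectified), "pose" (4x4, takes a point from camera to world coordinates). Camera axes: x right, y down, z forward; pixel columns grow to the right and rows downward; lengths in mm; the calibration is good to about 2 mm. A picture is of the moment at which its call begins. camera_info takes no time and is no camera call.
A pose or a line that the arm cannot do raises r.Unreachable and nothing moves.
- r.sign_off(): hands the job in; it is judged then, once.
Trained networks look in the newest picture that a camera, given by its name, has taken for a name from the list of things; names that differ only in an ending like _2 or _b are one class to them, and where a whole thing is asked for, a point or a joint stands for the part that bears it (a point fixed in the world has none). Each returns a list of dicts, best first, with "score" (0 to 1); they miss things now and then, are a little off and sometimes report something else, mostly with a low value. They report only what shows in the picture. A call takes as long as a camera call.
- r.regions_of(camera, target): "mask" (420x560 bool, what is visible of it) and "box" ([left, top, width, height] in pixels, round what is visible of it).
Readings, each from a call of its own:
- r.current_time_s(): time.
- r.current_joint_positions(): joint angles.
- r.current_joint_velocities(): joint speeds.
- r.current_effort(): joint torques, N m.
- r.current_eef_pos(): TCP position.
- r.current_orientation(): TCP orientation.
- r.current_wrist_force(): force on the tool from outside, world axes, zero at the start.
- r.current_wrist_torque(): the same for the moment, N m.
- r.current_opening(): finger opening in mm.
- r.current_finger_force(): force on a finger pad.
Only numpy, scipy, OpenCV 4.12 (cv2) and the standard library are available. Lean on these libraries where they do the work, as an engineer would, in place of code of your own. Each camera call takes 0.05 s, during which the arm holds its last target. There are 200 camera calls.

## Working session

There is one attempt and no reset: what is moved stays moved. The work goes in short steps, each a Python script; the robot and the scene stay as the last script left them, time stands still between calls to the robot, and variables do not carry over. Pictures are saved under pics/ and viewed, at most 10 in all, crops included, and the job is handed in when it is done.

```bash
mkdir -p pics; python3 - <<'E'
from cell import r
import cv2,numpy as np
np.set_printoptions(precision=4,suppress=True)
for c in("top","side"):
    im=r.camera(c); cv2.imwrite(f"pics/{c}0.png",im[:,:,::-1])
    i=r.camera_info(c); print(c,i["mtx"],i["dist_coeffs"],i["pose"])
    for t in("stand","reel_low","reel_full","reel_part","store","empty_a","bottle"):
        for d in r.regions_of(c,t)[:3]:
            ys,xs=np.nonzero(d["mask"]); print(t,round(d["score"],2),d["box"],xs.mean().round(1),ys.mean().round(1),len(xs))
print(r.current_orientation(),r.current_time_s(),r.pinch_z)
E
```

```text
top [[428.122    0.     277.2312]
 [  0.     428.122  216.396 ]
 [  0.       0.       1.    ]] [-0.1242  0.      0.      0.      0.    ] [[ -0.0048  -0.9829   0.1842 301.2427]
 [ -0.9997   0.0005  -0.0236  -0.3489]
 [  0.0232  -0.1843  -0.9826 973.7424]
 [  0.       0.       0.       1.    ]]
stand 0.95 [106.1, 163.8, 144.0, 67.0] 178.6 198.9 4899
reel_low 0.79 [155.7, 175.5, 33.2, 33.4] 171.2 192.5 730
reel_full 0.93 [203.9, 184.5, 26.2, 32.4] 217.2 198.3 779
reel_part 0.91 [109.5, 171.8, 35.3, 32.2] 125.8 185.2 830
store 0.9 [293.9, 128.5, 113.7, 117.6] 352.0 190.9 6262
store 0.42 [108.2, 169.4, 34.8, 32.6] 125.9 185.2 827
empty_a 0.94 [312.1, 153.6, 30.0, 33.5] 325.7 169.3 618
empty_a 0.84 [337.6, 136.6, 34.9, 33.5] 353.4 153.6 727
bottle 0.52 [206.0, 238.6, 14.7, 13.4] 213.5 244.7 163
side [[457.1413   0.     285.2328]
 [  0.     457.1413 206.7986]
 [  0.       0.       1.    ]] [0.0005 0.     0.     0.     0.    ] [[   0.9325   -0.2607    0.2499  240.3639]
 [  -0.3611   -0.657     0.6618 -609.0135]
 [  -0.0084   -0.7074   -0.7068  729.742 ]
 [   0.        0.        0.        1.    ]]
stand 0.96 [245.1, 107.3, 73.2, 105.2] 278.4 172.3 2698
reel_low 0.93 [266.8, 134.3, 27.3, 31.4] 276.9 149.2 560
reel_full 0.69 [275.2, 162.7, 24.9, 33.9] 287.7 180.5 792
reel_part 0.6 [259.3, 110.6, 24.0, 29.7] 268.3 122.9 480
store 0.97 [291.3, 222.2, 148.0, 143.8] 360.8 297.8 9030
empty_a 0.96 [349.9, 229.0, 40.0, 43.1] 366.0 250.8 1012
bottle 0.63 [238.2, 172.7, 12.6, 34.2] 244.4 193.1 327
[-0.7326 -3.0549 -0.0002] 0.8 18.700000000000003
```

```bash
python3 - <<'E'
import cv2
t=cv2.imread("pics/top0.png")[110:270,90:430]; s=cv2.imread("pics/side0.png")[90:380,220:460]
cv2.imwrite("pics/tz.png",cv2.resize(t,None,fx=2.35,fy=2.35,interpolation=cv2.INTER_CUBIC)); cv2.imwrite("pics/sz.png",cv2.resize(s,None,fx=2,fy=2,interpolation=cv2.INTER_CUBIC))
E
```

```text
(no output)
```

View pics/tz.png

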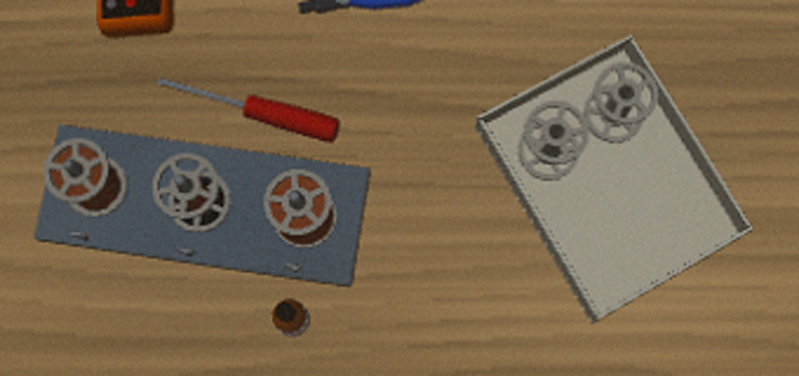

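View pics/sz.png

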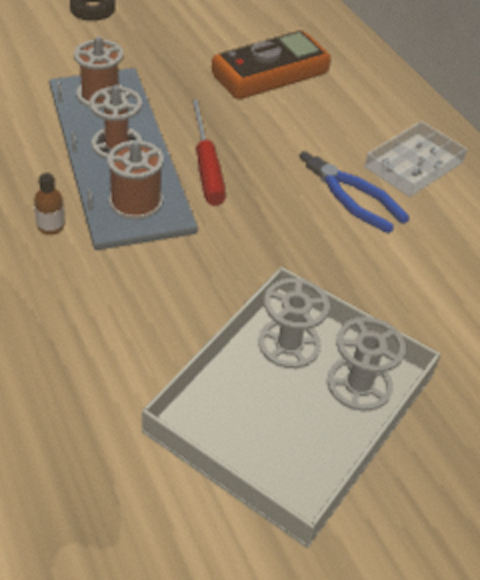

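The low reel is the middle one: bare thin core, flange centre near (184,186) in the top crop, i.e. about (168,189) in the full picture. The full reel is to its right, with the bottle below that. The empties are in the upper-left part of the box. Next I fit the stand and box poses from their corners in both views.

```bash
cat > h.py <<'E'
from cell import r
import cv2,numpy as np
from scipy.optimize import least_squares
np.set_printoptions(precision=3,suppress=True)
def proj(c,P):
    i=r.camera_info(c); T=np.linalg.inv(i["pose"])
    return cv2.projectPoints(np.asarray(P,float).reshape(-1,3),cv2.Rodrigues(T[:3,:3])[0],T[:3,3],np.array(i["mtx"]),np.array(i["dist_coeffs"]))[0][:,0]
def place(q,P):
    c,s=np.cos(q[2]),np.sin(q[2]); P=np.asarray(P,float)
    return np.c_[c*P[:,0]-s*P[:,1]+q[0], s*P[:,0]+c*P[:,1]+q[1], P[:,2]]
def back(c,uv,z):
    i=r.camera_info(c); n=cv2.undistortPoints(np.array([[uv]],float),np.array(i["mtx"]),np.array(i["dist_coeffs"]))[0,0]
    T=np.array(i["pose"]); d=T[:3,:3]@[*n,1]; return T[:3,3]+d*(z-T[2,3])/d[2]
def ring(x,y,z,R=31):
    a=np.linspace(0,2*np.pi,60); return np.c_[x+R*np.cos(a),y+R*np.sin(a),z+0*a]
E
python3 - <<'E'
from h import *
tz=lambda L:np.array(L)/2.35+[90,110]-.3
sz=lambda L:np.array(L)/2+[220,90]-.25
def fit(obs,q0):
    f=lambda q:np.concatenate([(proj(c,place(q,P))-uv).ravel() for c,P,uv in obs])
    s=least_squares(f,q0,x_scale=[100,100,1],loss="soft_l1"); print(s.x,"rms",np.sqrt(np.mean(f(s.x)**2)),f(s.x).round(1)); return s.x
# top corners order TL,TR,BR,BL: stand +x up, +y left
S=[[60,160,12],[60,-160,12],[-60,-160,12],[-60,160,12]]
S=np.array(S)
st=fit([("top",S,tz([(60,125),(370,169),(351,285),(36,240)])),("side",S[[0,1,2]],sz([(134,68),(196,230),(99,242)]))],[420,200,-.1])
# store: -x half is where empties are (upper in top view)
B=np.array([[-115,90,35],[-115,-90,35],[115,-90,35],[115,90,35.]])
# top: empties side edge corners: (478,119),(632,38); free side: (595,321),(750,230)
up=tz([(478,119),(632,38),(750,230),(595,321)])
bk=[back("top",u,35) for u in up]; print(np.array(bk),[np.linalg.norm(bk[i]-bk[i-1]) for i in range(4)])
m=np.mean(bk,0); d=bk[2]+bk[3]-bk[0]-bk[1]; yaw=np.arctan2(d[1],d[0])
d0=place([m[0],m[1],yaw],B); o=[int(np.argmin(np.linalg.norm(d0-b,axis=1))) for b in bk]; print(o)
us=sz([(283,270),(438,355),(310,535),(147,412)])
ps=proj("side",d0); os_=[int(np.argmin(np.linalg.norm(ps-u,axis=1))) for u in us]; print(os_,ps,us)
bx=fit([("top",B[o],up),("side",B[os_],us)],[m[0],m[1],yaw])
np.savez("p.npz",st=st,bx=bx)
# reel estimates by flange, independent check
for c in("top","side"):
    im=r.camera(c)[:,:,::-1].copy(); k=3; im=cv2.resize(im,None,fx=k,fy=k,interpolation=cv2.INTER_CUBIC)
    for q,P in((st,[[0,y,79] for y in(-105,0,105)]),(bx,[[-60,-40,68],[-60,40,68],[50,0,68]])):
        for p in place(q,P): cv2.polylines(im,[(proj(c,ring(*p))*k+k/2).astype(int)],True,(0,255,0),1)
    for q,P in((st,S),(bx,B)): cv2.polylines(im,[(proj(c,place(q,P))*k+k/2).astype(int)],True,(255,0,255),1)
    x0,y0,w,h=(100,120,266,140) if c=="top" else (225,95,220,200)
    cv2.imwrite(f"pics/ov_{c}.png",im[y0*k:(y0+h)*k,x0*k:(x0+w)*k])
E
```

```text
[529.577 211.195  -0.145] rms 1.2983815814546205 [-0.4 -0.6  0.8 -0.9  0.8  0.4 -1.  -0.4 -0.6 -0.3  0.5 -0.8 -3.8  2.1]
[[ 608.102  -60.011   35.   ]
 [ 694.472 -216.144   35.   ]
 [ 497.579 -323.801   35.   ]
 [ 409.661 -168.311   35.   ]] [np.float64(226.06930969551573), np.float64(178.42997085874268), np.float64(224.4029563663661), np.float64(178.62401256497097)]
[1, 0, 3, 2]
[1, 0, 3, 2] [[438.09  267.173]
 [358.408 222.698]
 [287.095 294.403]
 [372.051 354.304]] [[361.25 224.75]
 [438.75 267.25]
 [374.75 357.25]
 [293.25 295.75]]
[ 554.055 -194.715   -2.634] rms 1.6561322152168991 [ 0.  -1.1  0.5 -1.5  2.3  0.1  1.6 -0.1 -2.1 -1.4  0.6  0.2 -0.3 -1.8
 -4.7  0.1]
```

View pics/ov_top.png

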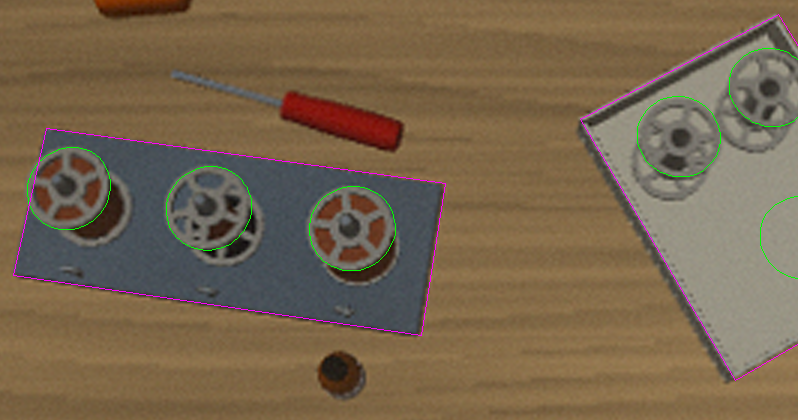

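View pics/ov_side.png

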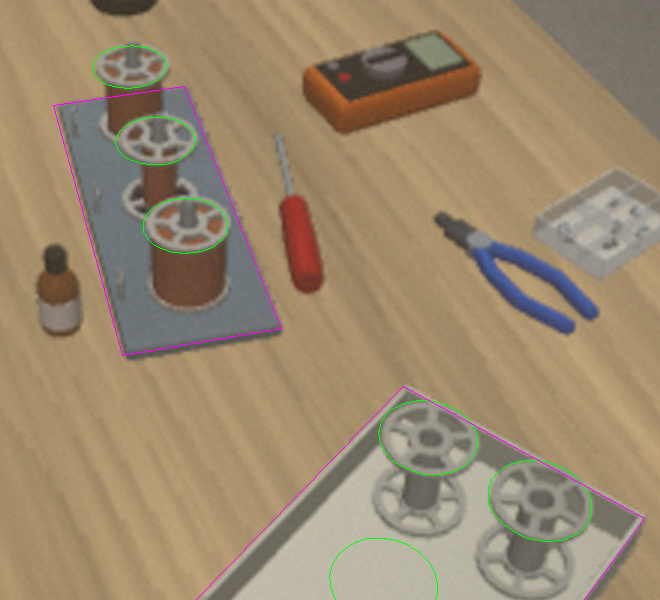

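Both overlays match within about 1 px, so the stand is at (530, 211), yaw −0.145. The box and empties agree with the stated layout too. I grasp across stand x.

```bash
cat >> h.py <<'E'
from scipy.spatial.transform import Rotation as Ro
def down(phi): # tool y along world angle phi
    y=np.array([np.cos(phi),np.sin(phi),0]); z=np.array([0,0,-1.]); return Ro.from_matrix(np.c_[np.cross(y,z),y,z]).as_rotvec()
E
python3 - <<'E'
from h import *
p=np.load("p.npz"); st=p["st"]; x,y,yaw=st
q=r.current_joint_positions()
c=[(np.abs(np.array(j)-q).max(),a) for a in(yaw,yaw+np.pi) if (j:=r.ik([x,y,200],down(a))) is not None]; print(c)
a=min(c)[1]; np.savez("a.npz",a=a)
r.set_gripper(85,40)
r.reach([x,y,200],down(a)); r.line_to([x,y,100],max_speed=120); r.line_to([x,y,52],max_speed=60)
print(r.current_eef_pos(),r.current_wrist_force())
r.set_gripper(50,40); print(r.current_opening(),r.current_finger_force(),r.current_wrist_force())
r.line_to([x,y,60],max_speed=25); print(r.current_wrist_force(),r.current_opening())
im=r.camera("side")[:,:,::-1]; cv2.imwrite("pics/g.png",cv2.resize(im[60:230,200:400],None,fx=3,fy=3))
print(r.current_time_s())
E
```

```text
[(np.float64(0.4239677807318112), np.float64(-0.14509969656609864)), (np.float64(2.60068704286132), np.float64(2.9964929570236944))]
[529.964 211.25   52.254] [ 0.259 -1.196  0.663]
59.6894921001399 42.40468419727222 [-0.861 -0.426  4.787]
[ 0.957  0.977 -0.994] 59.45503273088002
5.5333
```

View pics/g.png

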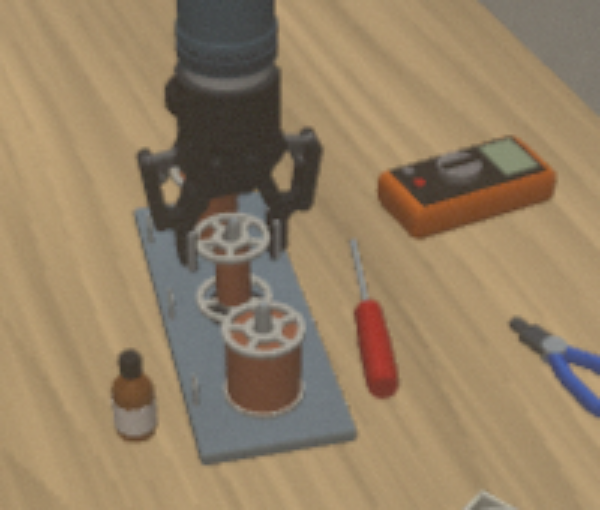

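The fingers hold the upper flange and the reel has lifted about 8 mm. The wrist reads −1.0 N, which matches its weight, so I lift it clear.

```bash
python3 - <<'E'
from h import *
p=np.load("p.npz"); x,y,yaw=p["st"]; b=p["bx"]; a=float(np.load("a.npz")["a"])
r.line_to([x,y,190],max_speed=60); print(r.current_wrist_force(),r.current_opening())
t=place(b,[[50,0,0]])[0]; print(t)
for d in(0,.4,-.4,.8,-.8): print(d,r.ik([t[0],t[1],45],down(a+d)))
im=r.camera("side")[:,:,::-1]; cv2.imwrite("pics/l.png",cv2.resize(im[0:230,180:400],None,fx=2.6,fy=2.6))
print(r.current_time_s())
E
```

```text
[-0.206 -0.351 -0.811] 59.8798671311718
[ 510.367 -219.034    0.   ]
0 [-0.25   0.551  0.708  1.982 -0.501  0.788  0.604]
0.4 [-0.167  0.518  0.602  1.979 -0.415  0.768  0.933]
-0.4 [-0.29   0.571  0.762  1.984 -0.547  0.801  0.242]
0.8 [-0.079  0.492  0.491  1.975 -0.331  0.753  1.263]
-0.8 [-0.328  0.593  0.813  1.985 -0.592  0.815 -0.121]
7.9
```

View pics/l.png

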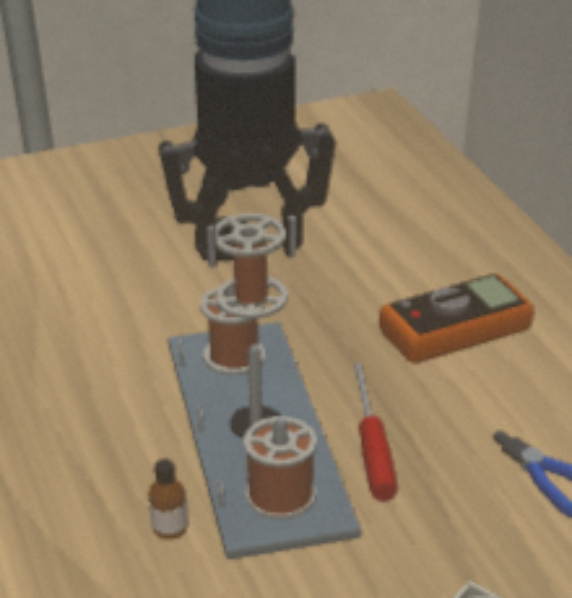

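The reel hangs clear of the spindle and roughly upright, with the stand and other reels undisturbed. I carry it to the box and lower it until contact.

```bash
python3 - <<'E'
from h import *
p=np.load("p.npz"); x,y,yaw=p["st"]; b=p["bx"]; a=float(np.load("a.npz")["a"])
t=place(b,[[50,0,0]])[0]
r.line_to([t[0],t[1],190],max_speed=180)
r.line_to([t[0],t[1],60],max_speed=100); r.line_to([t[0],t[1],46],max_speed=30)
r.sleep(.2); f0=np.array(r.current_wrist_force()); z=46; print(f0)
while z>37:
    z-=1; r.line_to([t[0],t[1],z],max_speed=10); f=np.array(r.current_wrist_force())-f0; print(z,f)
    if f[2]>4: break
for c,(x0,y0,w,h) in dict(side=(240,150,240,220),top=(280,110,160,160)).items():
    k=2.6; im=r.camera(c)[:,:,::-1]; cv2.imwrite(f"pics/d_{c}.png",cv2.resize(im[y0:y0+h,x0:x0+w],None,fx=k,fy=k))
print(r.current_time_s(),r.current_opening())
E
```

```text
[-0.404 -0.033 -0.966]
45 [ 0.203  0.914 -0.47 ]
44 [ 0.655  0.058 -0.493]
43 [ 0.565 -0.36   0.462]
42 [-0.061 -0.278  0.556]
41 [-0.851 -0.223  6.406]
14.0583 59.45658691952178
```

View pics/d_side.png

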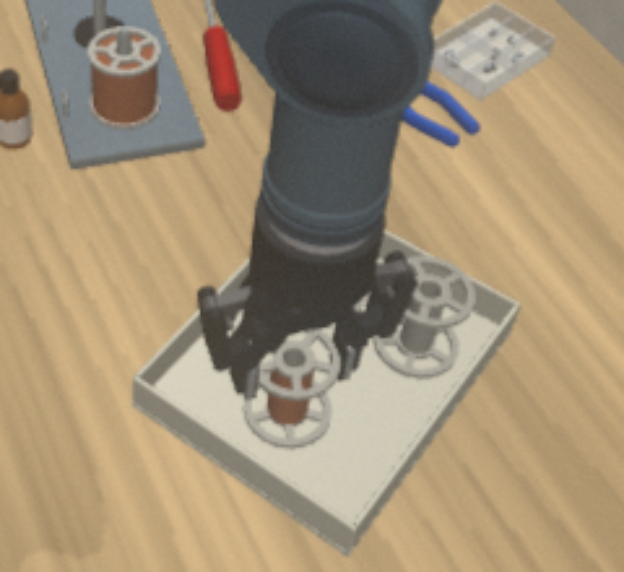

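Contact came at TCP z = 41, exactly where predicted, and the reel stands upright in the free half. I release it and retreat.

```bash
python3 - <<'E'
from h import *
r.set_gripper(72); r.sleep(.2); r.set_gripper(85)
x,y,z=r.current_eef_pos(); r.line_to([x,y,80],max_speed=50); r.line_to([x,y,220],max_speed=150)
j=list(r.current_joint_positions()); j[0]-=.9
print(r.current_time_s(),r.current_wrist_force())
r.reach([400,0,300],r.current_orientation())
k=2.4; im=r.camera("side")[:,:,::-1]; cv2.imwrite("pics/e.png",cv2.resize(im[90:335,220:470],None,fx=k,fy=k))
print(r.current_time_s())
E
```

```text
16.85 [0.834 0.337 0.518]
17.9083
```

View pics/e.png

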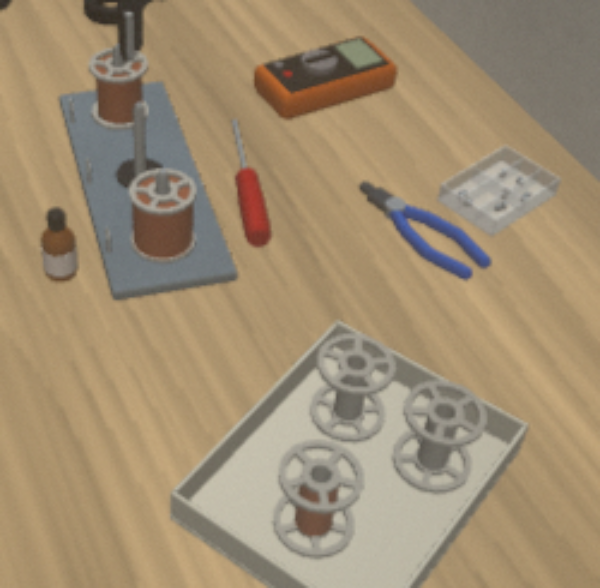

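The low reel stands upright in the box next to the two empties. The stand, the other two reels and the bottle are undisturbed, and the gripper is up in the air, clear of everything.

```bash
python3 -c "
from cell import r
print(r.sign_off())"
```

```text
the job is handed in; nothing more can be done
None
```

The nearly used-up reel is off its spindle and standing upright in the free half of the storage box; the last picture shows the stand, other reels, empties and bottle undisturbed, and the job was handed in at about 18 s (no verdict was returned).

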